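# Two pails on the balance rack

## Robot

A 6-joint arm with a two-finger parallel gripper is mounted at the origin on a cart in front of the work surface, level with it; the furniture and walls round the work are solid. World frame = base frame: x ahead of the robot, y to its left, z up, the work surface at z = 0. Lengths are in m, angles in degrees, forces in N, time in s.
With the tool pointing down it reaches from about 0.3 to 0.75 m from the base axis. Payload 8.5 kg.
Tool frame: the origin (TCP) lies midway between the tips of the shut fingers; the grasp point (between the pads) lies env.tcp_to_grasp behind it (env.tcp_to_grasp is the distance from the TCP to the grasp point, in m); z points along the fingers, y is the line along which they close (so a half turn about z gives the same grasp; the last joint's range is limited). The gripper opens to 85 mm and grips with 20 to 120 N. Pads are 22 mm wide; open, the fingers measure 114 mm over their backs; the gripper's body (76 mm by 85 mm) begins 54 mm behind the grasp point. The pads swing forward as they close: fully open they stand 13 mm farther back than shut.
Start: joints at [-76.221, 21.807, 74.336, -0, 83.858, -12.336], TCP at [0.242, -0.494, 0.231] pointing down, gripper open.
Joint ranges: [-178.18, 178.18], [-50.72, 133.34], [12.68, 142.11], [-81.47, 261.47], [9.98, 163.14], [-165.26, 165.26]. Speed limits (degrees/s): [136.94, 136.94, 180, 180, 180, 180].

## Interface

Orientations are given as a 3x3 rotation matrix whose columns are the frame's x, y, z axes.
In Python, from rig import observe, optics, job, env gives the robot as it stands. The module is installed in compiled form; this text tells all that it offers.
- The arm moves only by the shell command python3 -m jog 'ROWS' [FORCE]. ROWS is JSON, a list of rows, each a list of 7 numbers: the turn, a rotation vector about the tool's x, y, z in rad, then the shift along the tool's x, y, z in m, then the opening in per cent of the stroke, from 0 (shut) to 100 (fully open). A call has 1 to 10 rows; each row shifts and turns the commanded pose from where the row before left it, along the tool's axes as they then stand; what a row does not reach is not made up. A row lasts 1/8 s, in which the tool goes at most 62.5 mm and 10.7 degrees, less where a joint would pass 70% of its speed; a pose out of reach is approached as far as the arm can. A call is refused whole if a number of a shift passes 0.0625 or a number of a turn 0.188, either way. A call with a gripper value outside its range is refused whole. The fingers move at their own pace and stop on an object; FORCE is the grip in N (left out, the last holds). Time passes only in rows, so rows that do not move let the fingers close. It gives the time, the measured TCP pose, the force, the opening and the grip force at its end, in the units of the state.
- observe(): the state, without advancing time (a new reading comes with each control period).
- optics.get_image(name): name is "side" or "top" or "wrist"; returns a dict with "pixels" (400x640x3 uint8, red, green, blue), "mtx" (3x3 intrinsics, pixels), "rvec" (rotation vector, rad) and "tvec" (3), from world to camera coordinates, as OpenCV has them. Camera axes: x right, y down, z forward; pixel columns grow to the right and rows downward; lengths in m; the calibration is good to about 2 mm. A picture is of the moment at which its call begins. There is no depth.
- job.close_job(): hands the job in; it is judged then, once.
The state is a dict: "time_s": time; "q": joint angles; "qvel": joint speeds; "joint_efforts": joint torques, N m; "position": TCP position; "tool_rot": TCP orientation; "ft_force": force on the tool from outside, world axes, zero at the start; "wrist_torque": the same for the moment, N m; "grip_width": finger opening in m; "gripper_force": force on a finger pad.
Only numpy, scipy, OpenCV 4.12 (cv2) and the standard library are available. Lean on these libraries where they do the work, as an engineer would, in place of code of your own. Each camera call takes 0.05 s, during which the arm holds its last target. There are 200 camera calls.

## Task

Hang the two matching larger pails by their bails on the hooks of the balance rack, one at each end, so that the bar comes to rest level with both pails hanging still. Leave the smallest pail standing where it is.

Things in the scene. Friction and masses are not known exactly. Their poses are not given: they have to be found in the camera images.
- pail_1: Larger open steel pail, 70 mm across, 50 mm tall, 0.22 kg. A rigid bail rises from the rim at +-y to a peak over the centre; its window, seen along x, reaches from z = 50 to 90 mm at the sides (y +-32) and 120 mm under the peak. Wooden grip block on the peak: 26 (x) by 14 (y) mm, z = 122 to 156; pinch across y at z = 145. Origin: centre of underside, z up; half a turn is alike.
- pail_2: The other larger pail, the match of pail_1 in shape and size, and in weight to a few percent; same axes.
- pail_small: The odd pail, same pattern but smaller: 52 mm across, 32 mm tall, 138 mm to the top of its grip block, 0.09 kg. To be left alone. Origin: centre of the underside.
- hook_left (a point): Left (+y) hook: the rack's bar ends in an 8 mm round rod that runs on outwards and turns up at its tip. This point is on top of the straight rod, where a bail rests, 0.169 m above the worktop when level. x points away from the robot, y along the bar to the left, z up; all tilt with the bar. Rod straight from 35 mm inside to 28 mm outside the point; tip ends 38 mm outside, 10 mm above it.
- hook_right (a point): The like point on the right hook (tip towards -y), 220 mm from the left one. The bar (mid part 12 x 16 mm) pivots at its middle on a fixed post, 0.18 m tall behind it on a wooden base, like a scale beam. A weak spring (1 N m/rad) levels it when empty; under one larger pail it tips to its stop at 0.13 rad, that hook 14 mm lower, the other as much higher.
Not all that is in view belongs to the job. What is shaped like the pail_2 but turquoise is not meant.

How it is judged:
By the outcome, as a careful person would: the job done as asked, in the order asked, and still so for the second after the job is handed in, with the robot touching nothing.
It also fails if it takes over 72 s, if anything falls off the work surface, if the arm or the gripper's body presses on something with over 40 N, if the wrist force passes 120 N, or if a joint passes its speed limit or range.

## Working session

There is one attempt and no reset: what is moved stays moved. The work goes in short steps, Python scripts to look and compute and a shell command to move; the robot and the scene stay as the last step left them, time stands still between calls to the robot, and variables do not carry over. Pictures are saved under pics/ and viewed, at most 10 in all, crops included, and the job is handed in when it is done.

```bash
mkdir -p pics
cat > h.py <<'E'
import numpy as np, cv2
from rig import observe, optics, job, env
def grab(n,fn=None):
    d=optics.get_image(n)
    if fn: cv2.imwrite('pics/'+fn,cv2.cvtColor(d['pixels'],cv2.COLOR_RGB2BGR))
    return d
def ray(d,uv):
    R=cv2.Rodrigues(np.array(d['rvec'],float))[0]; t=np.array(d['tvec'],float).ravel()
    v=R.T@np.linalg.inv(d['mtx'])@np.array([uv[0],uv[1],1.0]); return -R.T@t, v
def plane(d,uv,z):
    c,v=ray(d,uv); return c+v*(z-c[2])/v[2]
def proj(d,p):
    return cv2.projectPoints(np.array([p],float),np.array(d['rvec'],float),np.array(d['tvec'],float),d['mtx'],None)[0].ravel()
def tri(a,ua,b,ub):
    c1,v1=ray(a,ua);c2,v2=ray(b,ub)
    s=np.linalg.lstsq(np.c_[v1,-v2],c2-c1,rcond=None)[0]
    p,q=c1+v1*s[0],c2+v2*s[1]; return (p+q)/2,np.linalg.norm(p-q)
E
python3 - <<'E'
from h import *
import pickle
a=grab('top');b=grab('side')
pickle.dump((a,b),open('ab.pkl','wb'))
cv2.imwrite('pics/t.png',cv2.cvtColor(a['pixels'],cv2.COLOR_RGB2BGR))
cv2.imwrite('pics/s.png',cv2.cvtColor(b['pixels'],cv2.COLOR_RGB2BGR))
s=observe();print(s['position'],s['tool_rot'],s['ft_force'],env.tcp_to_grasp,s['grip_width'])
for d in(a,b):print(ray(d,(320,200)))
E
```

```text
[ 0.24202469 -0.49360063  0.23077674] [[ 8.97906429e-01  4.40186240e-01 -3.44580942e-04]
 [ 4.40186313e-01 -8.97905611e-01  1.23442794e-03]
 [ 2.33977032e-04 -1.26008060e-03 -9.99999179e-01]] [-0.30874677  0.06234472  0.72490675] 0.0187 0.08555059332726332
(array([ 0.34554247, -0.05456664,  1.50048419]), array([ 0.09911746, -0.02542735, -0.99500075]))
(array([ 0.12959512, -1.04391192,  0.9581937 ]), array([ 0.29661825,  0.73221361, -0.61409436]))
```

View pics/t.png

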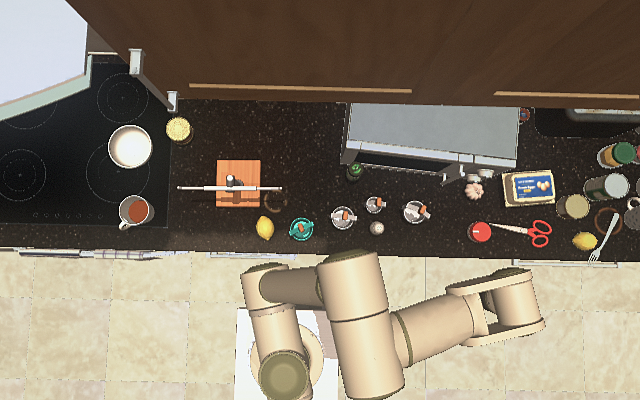

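View pics/s.png

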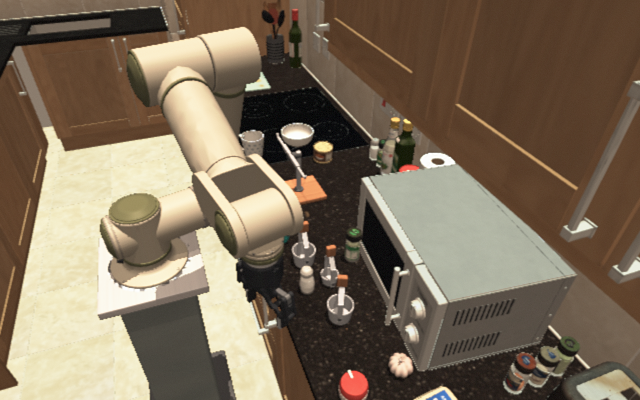

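Top view candidates: the turquoise pail (301,229) is the decoy. The steel pails are at (343,217), (375,204) and (415,212). The middle one, (375,204), looks smallest, so the outer two should be pail_1 and pail_2. The rack bar runs from (180,187) to (280,189). I'll confirm this in an enlarged crop.

Run:
```python
from h import *
import pickle
a,b=pickle.load(open('ab.pkl','rb'))
A=cv2.cvtColor(a['pixels'],cv2.COLOR_RGB2BGR);B=cv2.cvtColor(b['pixels'],cv2.COLOR_RGB2BGR)
c1=cv2.resize(A[185:245,280:440],None,fx=5,fy=5,interpolation=cv2.INTER_CUBIC)
c2=cv2.resize(A[155:215,170:290],(400,200),interpolation=cv2.INTER_CUBIC)
c3=cv2.resize(B[215:335,260:420],(400,300),interpolation=cv2.INTER_CUBIC)
c=np.vstack([c1,np.hstack([cv2.copyMakeBorder(c2,0,100,0,0,0),c3])])
cv2.imwrite('pics/c.png',c)
for u in [(301,229),(343,217),(375,204),(415,212)]: print(u,plane(a,u,0.05))
for u in [(180,187),(280,189)]: print(u,plane(a,u,0.179))
# orange grip blobs
for d,n in((a,'top'),(b,'side')):
    hsv=cv2.cvtColor(d['pixels'],cv2.COLOR_RGB2HSV)
    m=((hsv[...,0]<18)&(hsv[...,1]>110)&(hsv[...,2]>90)).astype(np.uint8)
    k,l,st,ce=cv2.connectedComponentsWithStats(m)
    for i in range(1,k):
        if 12<st[i,4]<2500: print(n,ce[i].round(1),st[i])
```

```text
(301, 229) [ 0.39943945 -0.03538505  0.05      ]
(343, 217) [ 0.43929592 -0.16336782  0.05      ]
(375, 204) [ 0.48174753 -0.26129328  0.05      ]
(415, 212) [ 0.46000394 -0.38465547  0.05      ]
(180, 187) [0.50437915 0.30580217 0.179     ]
(280, 189) [0.50554396 0.02480065 0.179     ]
top [279.1  87.3] [189  83 196   9 677]
top [289.1  86.3] [285  86  10   2  13]
top [389.3  90.1] [385  88   9   5  23]
top [400.4  90.8] [395  89  14   4  30]
top [590.4  95.3] [529  92 111   7 405]
top [524.4 114.2] [520 108  10  13  59]
top [608.3 149.7] [604 146   9   8  24]
top [638.2 151.9] [637 146   3  13  32]
top [609.6 159.8] [604 154  14  12  42]
top [238.8 171.4] [ 216  160   45   27 1005]
top [545.6 186.9] [542 183   8   8  18]
top [237.7 198.6] [216 190  44  17 698]
top [265.3 196.9] [264 194   4   7  15]
top [378.7 201.2] [377 197   5  10  40]
top [137.9 210.9] [128 200  20  23 341]
top [270.8 207.8] [264 202  16  10  39]
top [422.8 208.8] [420 205   7   9  40]
top [602.8 209.3] [599 208  10   5  19]
top [345.1 215.1] [343 211   5   9  41]
top [618.8 225.6] [613 215   9  19  40]
top [59
[... 1056 characters left out ...]
07]
side [537.3 170.7] [534 167   7   8  19]
side [307.7 189.3] [285 175  42  29 660]
side [304.9 225.4] [301 221   8  11  51]
side [  5.  281.4] [  0 240  16  95 823]
side [330.5 249.2] [326 244  10  13  85]
side [342.2 279.3] [337 274  11  13 104]
side [259.  297.9] [256 292   6  12  41]
side [257.7 313.5] [252 300  12  28  97]
side [268.9 313.7] [268 307   4  12  30]
side [271.6 334.4] [269 328   6  14  37]
side [282.7 365.1] [279 329  10  71 237]
side [268.4 346.4] [263 334  10  27  98]
side [  2.1 349.1] [  0 338   7  23 104]
side [526.1 360.7] [517 353  19  16 158]
side [353.6 385.4] [339 370  30  30 691]
side [517.9 374.9] [515 373   7   5  14]
side [520.6 385. ] [518 381   6   9  28]
```

View pics/c.png

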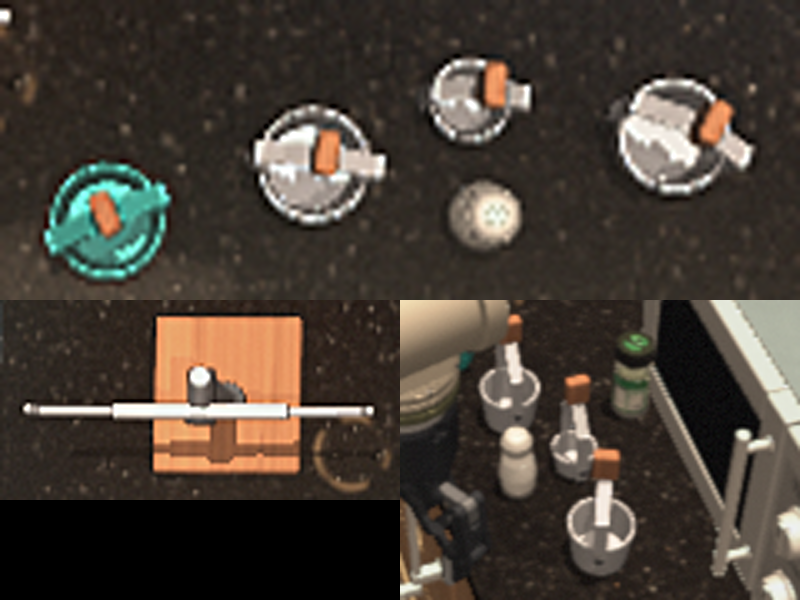

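The crop confirms it. Turquoise is the decoy, the small pail is in the middle at (375,204), and the outer two steel pails (343,217) and (415,212) are the matching pair. Next I'll triangulate the grips and the rod tips.

Run:
```python
from h import *
import pickle
a,b=pickle.load(open('ab.pkl','rb'))
for n,u,v in (('A',(345.1,215.1),(304.9,225.4)),('S',(378.7,201.2),(330.5,249.2)),('B',(422.8,208.8),(342.2,279.3))):
    print(n,tri(a,u,b,v),plane(a,u,.15))
g=lambda x,y:(280+x/5,185+y/5)
for n,p,q,z in (('A',(265,151),(378,163),.07),('B',(640,105),(740,155),.07)):
    P,Q=plane(a,g(*p),z),plane(a,g(*q),z);d=P-Q;print(n,(P+Q)/2,'bail angle',np.degrees(np.arctan2(d[1],d[0])))
h=lambda x,y:(170+x*.3,155+(y-300)*.3)
L,Rr=plane(a,h(26,409),.177),plane(a,h(373,411),.177);print(L,Rr,(L+Rr)/2)
print('post top',plane(a,h(202,377),.18))
```

```text
A (array([ 0.44078208, -0.16303173,  0.14018595]), np.float64(0.0034950089512384742)) [ 0.43841662 -0.16178445  0.15      ]
S (array([ 0.48232597, -0.26119247,  0.12403706]), np.float64(0.0019795678307238077)) [ 0.48068179 -0.25758754  0.15      ]
B (array([ 0.46169543, -0.3858232 ,  0.14254064]), np.float64(0.0016568884059205522)) [ 0.4618472  -0.38427126  0.15      ]
A [ 0.43991715 -0.16577136  0.07      ] bail angle 85.30060730159482
B [ 0.46170108 -0.38918568  0.07      ] bail angle 64.5100821429396
[0.50248629 0.31242499 0.177     ] [0.50790145 0.01963123 0.177     ] [0.50519387 0.16602811 0.177     ]
post top [0.53294002 0.16464166 0.18      ]
```

```bash
cat > go.py <<'E'
import sys
from h import *
x,y,z,yaw=map(float,sys.argv[1:5]); s=observe(); R=np.array(s['tool_rot'])
c=np.degrees(np.arctan2(R[1,0],R[0,0])); d=(yaw-c+180)%360-180
a=np.radians(yaw); T=np.array([[np.cos(a),np.sin(a),0],[np.sin(a),-np.cos(a),0],[0,0,-1]])
e=np.array([x,y,z])-s['position']
print('t',round(s['time_s'],2),'pos',np.round(s['position'],4),'yaw',c.round(1),'tilt',R[:,2].round(3),'F',np.round(s['ft_force'],1),'w',round(s['grip_width'],4),'gf',round(float(np.max(s['gripper_force'])),1))
print('turn about tool z (rad)',round(-np.radians(d),3),'then tool shift',(T.T@e).round(4),'shift in present axes',(R.T@e).round(4))
E
python3 -m jog '[[0,0,0.18,0,0,0,100],[0,0,0.18,0,0,0,100],[0,0,0.18,0,0,0,100],[0,0,0,0.024,-0.0496,0,100],[0,0,0,0.024,-0.0496,0,100],[0,0,0,0.024,-0.0496,0,100],[0,0,0,0.024,-0.0496,0,100],[0,0,0,0.024,-0.0496,0,100],[0,0,0,0.024,-0.0496,0,100],[0,0,0,0.024,-0.0496,0,100]]'
python3 go.py 0.440 -0.163 0.2 -5
python3 - <<'E'
from h import *
d=grab('wrist','w1.png')
print(proj(d,(.44,-.163,.156)),ray(d,(320,200)))
E
```

```text
time_s: 1.35
position: [0.4393, -0.1603, 0.2312]
tool_rot: [[0.996, -0.084, -0.0], [-0.084, -0.996, 0.0], [-0.0, -0.0, -1.0]]
ft_force: [0.4, -0.4, 0.9]
grip_width: 0.0855
gripper_force: 0.0
t 1.35 pos [ 0.4393 -0.1603  0.2312] yaw -4.8 tilt [-0.  0. -1.] F [ 0.4 -0.4  0.9] w 0.0855 gf 0.0
turn about tool z (rad) 0.003 then tool shift [0.001  0.0026 0.0312] shift in present axes [0.001  0.0026 0.0312]
[320.62907348 201.86528168] (array([ 0.5049132 , -0.16532041,  0.37422934]), array([-0.27904594,  0.01176946, -0.9604418 ]))
```

View pics/w1.png

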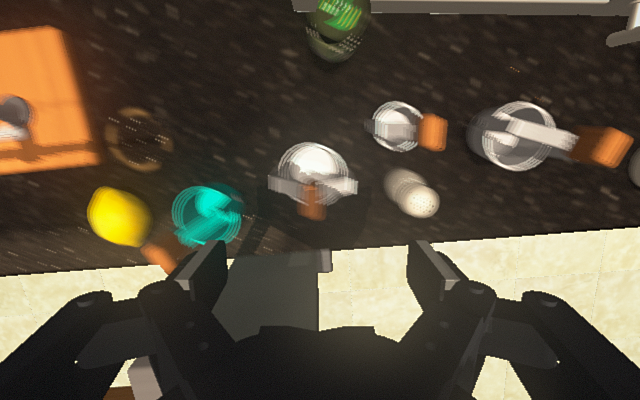

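The wrist view is blurred because the arm was still settling. The grip is at about (313,202), and I predicted (320,202). I'll re-measure with a colour mask now that the arm is still.

```bash
cat > grip.py <<'E'
from h import *
import sys
z=float(sys.argv[1]) if len(sys.argv)>1 else .156
d=grab('wrist'); hsv=cv2.cvtColor(d['pixels'],cv2.COLOR_RGB2HSV)
m=((hsv[...,0]<18)&(hsv[...,1]>110)&(hsv[...,2]>70)).astype(np.uint8)
cs=cv2.findContours(m,0,1)[0]
for c in cs:
    r=cv2.minAreaRect(c); (u,v),A=r[0],cv2.contourArea(c)
    if A>150 and 150<u<500:
        p=cv2.boxPoints(r); W=np.array([plane(d,q,z) for q in p]); e=[W[1]-W[0],W[2]-W[1]]; k=max(e,key=lambda q:np.linalg.norm(q))
        print(np.round(r[0],1),np.round(r[1],1),A,'centre@z',plane(d,(u,v),z).round(4),'long side angle',np.degrees(np.arctan2(k[1],k[0])).round(1),'len',[round(float(np.linalg.norm(q)),4) for q in e])
E
python3 -m jog '[[0,0,0,0.001,0,0,100],[0,0,0,0,0,0,100]]'; python3 grip.py .15; python3 go.py .44 -.163 .2 -5
```

```text
time_s: 1.65
position: [0.4394, -0.1627, 0.2311]
tool_rot: [[0.996, -0.085, -0.0], [-0.085, -0.996, 0.0], [-0.0, 0.0, -1.0]]
ft_force: [-0.2, -0.3, -0.4]
grip_width: 0.0856
gripper_force: 0.0
[169.8 253.3] [29.7 37.5] 933.5 centre@z [ 0.4054 -0.039   0.15  ] long side angle -51.6 len [0.0338, 0.0235]
[314.5 202. ] [38. 17.] 595.5 centre@z [ 0.4387 -0.1606  0.15  ] long side angle 175.4 len [0.013, 0.0309]
[429.8 134.7] [28.6 34.4] 864.5 centre@z [ 0.4827 -0.2495  0.15  ] long side angle -5.3 len [0.0247, 0.0209]
t 1.7 pos [ 0.4393 -0.163   0.2312] yaw -4.9 tilt [-0.  0. -1.] F [ 0.9 -0.4 -0. ] w 0.085 gf 0.0
turn about tool z (rad) 0.002 then tool shift [ 0.0007 -0.      0.0312] shift in present axes [ 0.0007 -0.      0.0312]
```

```bash
python3 -m jog '[[0,0,0,0,-0.0015,0.025,100],[0,0,0,0.001,0,0.025,100],[0,0,0,0,0,0.025,100],[0,0,0,0,0,0.02,100],[0,0,0,0,0,0.01,100],[0,0,0,0,0,0,100],[0,0,0,0,0,0,0],[0,0,0,0,0,0,0],[0,0,0,0,0,0,0],[0,0,0,0,0,0,0]]' 60 | tail -3
python3 go.py .44 -.163 .126 -5
```

```text
ft_force: [0.4, -3.0, 10.5]
grip_width: 0.0132
gripper_force: 60.2
t 2.95 pos [ 0.441  -0.1608  0.1266] yaw -4.8 tilt [ 0.001 -0.    -1.   ] F [ 0.4 -3.  10.5] w 0.0132 gf 60.2
turn about tool z (rad) 0.003 then tool shift [-0.0008  0.0023  0.0006] shift in present axes [-0.0008  0.0023  0.0006]
```

```bash
python3 -m jog '[[0,0,0,0,0,-0.01,0],[0,0,0,0,0,-0.02,0],[0,0,-0.183,0,0,-0.025,0],[0,0,-0.183,0,0,-0.025,0],[0,0,-0.183,0,0,-0.025,0],[0,0,-0.183,0,0,-0.025,0],[0,0,-0.183,0,0,-0.025,0],[0,0,-0.183,0,0,-0.025,0],[0,0,-0.183,0,0,-0.02,0],[0,0,-0.183,0,0,-0.01,0]]' | tail -3
python3 go.py .49 .38 .336 90
```

```text
ft_force: [-0.8, 0.7, -1.0]
grip_width: 0.0132
gripper_force: 58.6
t 4.2 pos [ 0.4407 -0.1605  0.3378] yaw 79.4 tilt [ 0.001 -0.001 -1.   ] F [-0.8  0.7 -1. ] w 0.0132 gf 58.6
turn about tool z (rad) -0.185 then tool shift [0.5405 0.0493 0.0018] shift in present axes [ 0.5404 -0.0509  0.0015]
```

```bash
python3 -m jog '[[0,0,-0.182,0,0,0,0],[0,0,0,0.03,0.003,0,0],[0,0,0,0.05,0.005,0,0],[0,0,0,0.06,0.005,0,0],[0,0,0,0.06,0.006,0,0],[0,0,0,0.06,0.006,0,0],[0,0,0,0.06,0.006,0,0],[0,0,0,0.06,0.006,0,0],[0,0,0,0.06,0.006,0,0],[0,0,0,0.05,0.006,0,0]]' >/dev/null
python3 -m jog '[[0,0,0,0.04,0,0,0],[0,0,0,0.01,0,0,0],[0,0,0,0,0,0,0],[0,0,0,0,0,0,0]]' | tail -3
python3 go.py .505 .38 .25 90
python3 - <<'E'
from h import *
import pickle
a=grab('top');b=grab('side');w=grab('wrist')
pickle.dump((a,b,w),open('abw.pkl','wb'))
f=lambda d:cv2.cvtColor(d['pixels'],cv2.COLOR_RGB2BGR)
A=cv2.resize(f(a)[140:230,150:310],(480,270),interpolation=cv2.INTER_CUBIC)
W=cv2.resize(f(w),(480,300))
B=cv2.resize(f(b)[100:230,220:360],(320,297),interpolation=cv2.INTER_CUBIC)
B=cv2.copyMakeBorder(B,0,273,0,0,0)
cv2.imwrite('pics/m1.png',np.hstack([np.vstack([A,W]),B]))
E
```

```text
ft_force: [0.1, -0.6, -1.4]
grip_width: 0.0131
gripper_force: 58.7
t 5.95 pos [0.4948 0.3777 0.3367] yaw 89.4 tilt [ 0. -0. -1.] F [ 0.1 -0.6 -1.4] w 0.0131 gf 58.7
turn about tool z (rad) -0.01 then tool shift [0.0023 0.0102 0.0867] shift in present axes [0.0025 0.0101 0.0867]
```

View pics/m1.png

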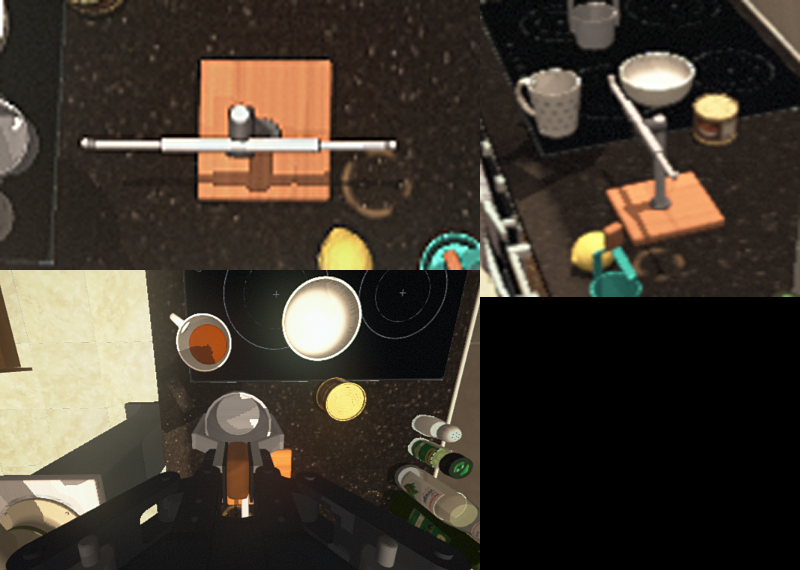

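The pail is held beyond the left end. In the top view the bar is clear, with tips at about (178,188) and (281,189). I'll triangulate the tips and check the pail's tilt in the grip.

Run:
```python
from h import *
import pickle
a,b,w=pickle.load(open('abw.pkl','rb'))
L=tri(a,(178.3,187.7),b,(277.7,134.3));R=tri(a,(280.7,188.7),b,(305.3,176));print(L,R)
g=cv2.cvtColor(a['pixels'],cv2.COLOR_RGB2GRAY)
for u in (188,195,200,260,266,272):
    col=g[180:197,u-1:u+2].mean(1); wt=np.clip(col-110,0,None); v=(wt*np.arange(180,197)).sum()/wt.sum(); print(u,v.round(2),plane(a,(u,v),.167).round(4), col.max())
p=np.array([.4948,.3777,.3367])
for z in (-.126,-.076,.0187,.03): print(z,proj(w,p+[0,0,z]).round(1), proj(w,p+[0,0,z])*.75+[0,270])
```

```text
(array([0.50535222, 0.31355574, 0.16648162]), np.float64(0.0032497491270833457)) (array([0.50852722, 0.02291229, 0.17226639]), np.float64(0.0026087979874951195))
188 187.48 [0.505  0.2864 0.167 ] 244.33333333333334
195 187.49 [0.5055 0.2665 0.167 ] 242.33333333333334
200 187.49 [0.5058 0.2524 0.167 ] 241.66666666666666
260 187.84 [0.5089 0.0823 0.167 ] 253.0
266 187.83 [0.5094 0.0653 0.167 ] 255.0
272 187.75 [0.51   0.0483 0.167 ] 222.66666666666666
-0.126 [316.8 187.7] [237.60388253 410.79604419]
-0.076 [316.9 203.5] [237.66048806 422.62237127]
0.0187 [317.2 263.7] [237.87648819 467.75025418]
0.03 [317.2 276.6] [237.9230698  477.48232975]
```

```bash
python3 -m jog '[[0,0,-0.01,-0.01,0.01,0.02,0],[0,0,0,0,0,0.03,0],[0,0,0,0,0,0.03,0],[0,0,0,0,0,0.03,0],[0,0,0,0,0,0.02,0],[0,0,0,0,0,0.011,0],[0,0,0,0,0,0,0],[0,0,0,0,0,0,0]]' | tail -3
python3 go.py .5045 .277 .196 90
```

```text
ft_force: [-0.5, -0.4, -1.7]
grip_width: 0.0128
gripper_force: 58.6
t 7.1 pos [0.505  0.3688 0.1964] yaw 90.0 tilt [ 0.002  0.001 -1.   ] F [-0.5 -0.4 -1.7] w 0.0128 gf 58.6
turn about tool z (rad) 0.001 then tool shift [-0.0918 -0.0005  0.0004] shift in present axes [-0.0918 -0.0006  0.0003]
```

```bash
python3 -m jog '[[0,0,0,-0.01,0,0,0],[0,0,0,-0.015,0,0,0],[0,0,0,-0.015,0,0,0],[0,0,0,-0.015,0,0,0],[0,0,0,-0.015,0,0,0],[0,0,0,-0.012,0,0,0],[0,0,0,-0.01,0,0,0],[0,0,0,0,0,0,0]]' | tail -3
python3 go.py .5045 .277 .176 90
python3 - <<'E'
from h import *
f=lambda d:cv2.cvtColor(d['pixels'],cv2.COLOR_RGB2BGR)
a=grab('top');b=grab('side')
A=cv2.resize(f(a)[140:230,150:310],(480,270),interpolation=cv2.INTER_CUBIC)
B=cv2.resize(f(b)[100:230,220:360],(640,594),interpolation=cv2.INTER_CUBIC)[:594,:320]
B=cv2.resize(f(b)[110:190,250:330],(320,320),interpolation=cv2.INTER_CUBIC)
cv2.imwrite('pics/m2.png',np.hstack([cv2.copyMakeBorder(A,0,50,0,0,0),B]))
E
```

```text
ft_force: [0.8, 0.2, -2.1]
grip_width: 0.0131
gripper_force: 58.7
t 8.1 pos [0.5048 0.2762 0.1954] yaw 90.0 tilt [ 0.  0. -1.] F [ 0.8  0.2 -2.1] w 0.0131 gf 58.7
turn about tool z (rad) 0.0 then tool shift [ 0.0008 -0.0003  0.0194] shift in present axes [ 0.0008 -0.0003  0.0194]
```

View pics/m2.png

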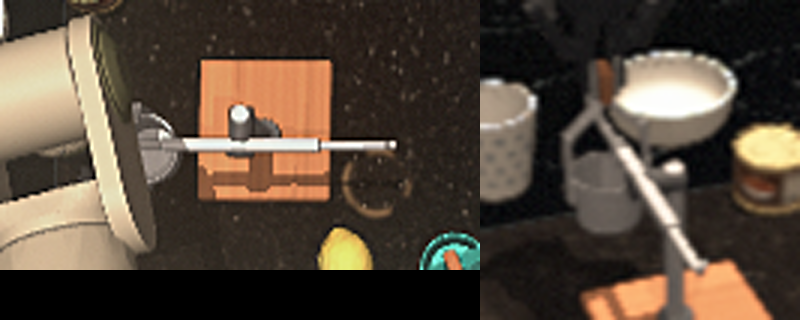

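The bail is threaded: in the side crop the rod passes through its window just under the grip at about (600,100). Next I'll lower it to the stop.

```bash
python3 -m jog '[[0,0,0,0,0,0.006,0],[0,0,0,0,0,0.006,0],[0,0,0,0,0,0.006,0],[0,0,0,0,0,0.005,0],[0,0,0,0,0,0.004,0],[0,0,0,0,0,0.003,0],[0,0,0,0,0,0.002,0],[0,0,0,0,0,0,0],[0,0,0,0,0,0,0]]' | tail -3
python3 go.py .5045 .277 .160 90
```

```text
ft_force: [-2.7, -2.2, 6.1]
grip_width: 0.0133
gripper_force: 60.0
t 9.32 pos [0.5047 0.2767 0.1644] yaw 90.1 tilt [ 0.001 -0.    -1.   ] F [-2.7 -2.2  6.1] w 0.0133 gf 60.0
turn about tool z (rad) 0.001 then tool shift [ 0.0003 -0.0002  0.0044] shift in present axes [ 0.0003 -0.0002  0.0044]
```

```bash
python3 -m jog '[[0,0,0,0,0,-0.002,0],[0,0,0,0,0,0,0],[0,0,0,0,0,0,18],[0,0,0,0,0,0,25],[0,0,0,0,0,0,40],[0,0,0,0,0,0,60],[0,0,0,0,0,0,60],[0,0,0,0,0,0,60]]' | tail -3
python3 -m jog '[[0,0,0,0,0,-0.01,60],[0,0,0,0,0,-0.02,60],[0,0,0,0,0,-0.03,80],[0,0,0,0,0,-0.04,100],[0,0,0,0,0,-0.04,100],[0,0,0,0,0,-0.04,100],[0,0,0,0,0,-0.03,100]]' | tail -3
python3 go.py .461 -.3855 .35 -26
python3 - <<'E'
from h import *
f=lambda d:cv2.cvtColor(d['pixels'],cv2.COLOR_RGB2BGR)
a=grab('top');b=grab('side');w=grab('wrist')
A=cv2.resize(f(a)[140:230,150:310],(480,270),interpolation=cv2.INTER_CUBIC)
W=cv2.resize(f(w),(480,300))
B=cv2.resize(f(b)[110:190,250:330],(320,320),interpolation=cv2.INTER_CUBIC)
cv2.imwrite('pics/m3.png',np.hstack([np.vstack([A,W]),cv2.copyMakeBorder(B,0,250,0,0,0)]))
E
```

```text
ft_force: [-0.4, 0.1, 0.4]
grip_width: 0.0514
gripper_force: 0.0
ft_force: [-0.5, 0.4, 0.1]
grip_width: 0.0855
gripper_force: 0.0
t 11.2 pos [0.5044 0.2767 0.3781] yaw 90.1 tilt [ 0.003  0.001 -1.   ] F [-0.5  0.4  0.1] w 0.0855 gf 0.0
turn about tool z (rad) 2.026 then tool shift [0.2513 0.6143 0.0281] shift in present axes [-0.6622 -0.0442  0.0274]
```

View pics/m3.png

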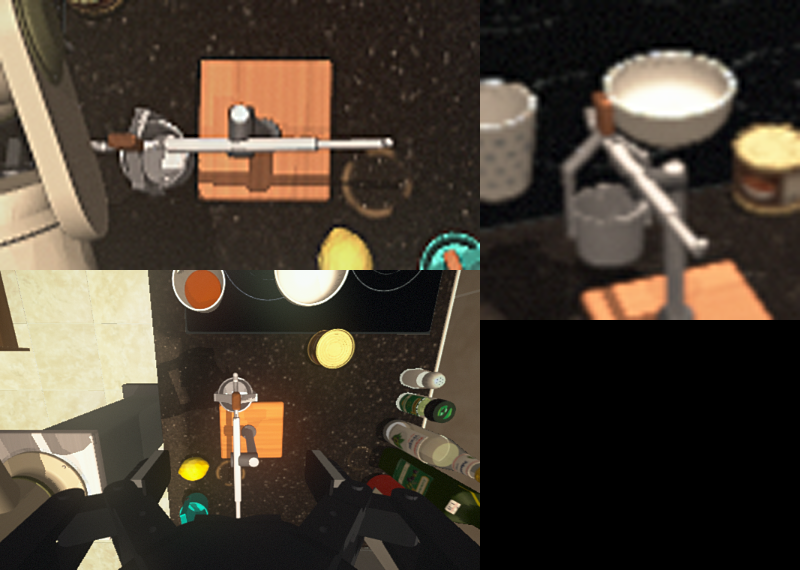

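The first pail hangs on the left hook and the bar is tipped to its stop. Now for the second pail.

```bash
python3 -m jog '[[0,0,0,-0.03,-0.003,0,100],[0,0,0,-0.06,-0.004,0,100],[0,0,0,-0.06,-0.004,0,100],[0,0,0,-0.06,-0.004,0,100],[0,0,0,-0.06,-0.004,0,100],[0,0,0,-0.06,-0.004,0,100],[0,0,0,-0.06,-0.004,0,100],[0,0,0,-0.06,-0.004,0.02,100],[0,0,0,-0.06,-0.004,0.02,100],[0,0,0,-0.06,-0.004,0.02,100]]' >/dev/null
python3 -m jog '[[0,0,0.184,-0.05,-0.004,0.02,100],[0,0,0.184,0,0,0.02,100],[0,0,0.184,0,0,0.02,100],[0,0,0.184,0,0,0.02,100],[0,0,0.184,0,0,0,100],[0,0,0.184,0,0,0,100],[0,0,0.184,0,0,0,100],[0,0,0.184,0,0,0,100],[0,0,0.184,0,0,0,100],[0,0,0.184,0,0,0,100]]' >/dev/null
python3 -m jog '[[0,0,0.184,0,0,0,100],[0,0,0,0,0,0,100],[0,0,0,0,0,0,100]]' >/dev/null
python3 go.py .461 -.3855 .225 -26; python3 grip.py .15
```

```text
t 14.22 pos [ 0.4623 -0.3406  0.2357] yaw -25.7 tilt [-0.001  0.001 -1.   ] F [-0.5 -0.5 -0.8] w 0.0854 gf 0.0
turn about tool z (rad) 0.005 then tool shift [0.0186 0.0409 0.0107] shift in present axes [0.0184 0.041  0.0107]
[225.7 211.9] [33.4 27.1] 744.5 centre@z [ 0.4845 -0.27    0.15  ] long side angle 178.0 len [0.0224, 0.0268]
[365.  177.5] [37. 22.] 678.0 centre@z [ 0.4618 -0.3818  0.15  ] long side angle 157.2 len [0.0168, 0.0294]
```

```bash
python3 -m jog '[[0,0,0,0.01,0.02,0,100],[0,0,0,0.008,0.02,0,100],[0,0,0,0,0,0,100],[0,0,0,0,0,0,100]]' >/dev/null
python3 grip.py .15; python3 go.py .461 -.3855 .126 -26
```

```text
[184.1 230.5] [32.4 31.3] 849.0 centre@z [ 0.4846 -0.2747  0.15  ] long side angle -86.1 len [0.027, 0.0264]
[315.5 199. ] [38. 17.] 565.5 centre@z [ 0.4617 -0.383   0.15  ] long side angle 154.5 len [0.0133, 0.0314]
t 14.82 pos [ 0.4612 -0.3839  0.2362] yaw -25.8 tilt [-0.  0. -1.] F [-0.6  0.1  0.2] w 0.0853 gf 0.0
turn about tool z (rad) 0.003 then tool shift [0.0005 0.0015 0.1102] shift in present axes [0.0005 0.0016 0.1102]
```

Aligned, with the block angle at -25.5°. Descending to grip.

```bash
python3 -m jog '[[0,0,0,0.0005,0,0.025,100],[0,0,0,0,0,0.03,100],[0,0,0,0,0,0.025,100],[0,0,0,0,0,0.02,100],[0,0,0,0,0,0.01,100],[0,0,0,0,0,0,100],[0,0,0,0,0,0,0],[0,0,0,0,0,0,0],[0,0,0,0,0,0,0],[0,0,0,0,0,0,0]]' 60 | tail -3
python3 go.py .51 -.04 .34 90
```

```text
ft_force: [2.7, 5.4, 9.4]
grip_width: 0.0131
gripper_force: 60.9
t 16.07 pos [ 0.4617 -0.3848  0.1264] yaw -25.9 tilt [ 0. -0. -1.] F [2.7 5.4 9.4] w 0.0131 gf 60.9
turn about tool z (rad) -2.023 then tool shift [ 0.3448  0.0483 -0.2136] shift in present axes [-0.1072 -0.3313 -0.2136]
```

```bash
python3 -m jog '[[0,0,0,0,0,-0.01,0],[0,0,0,0,0,-0.02,0],[0,0,-0.184,0,0,-0.025,0],[0,0,-0.184,0,0,-0.025,0],[0,0,-0.184,0,0,-0.025,0],[0,0,-0.184,0,0,-0.025,0],[0,0,-0.184,0,0,-0.025,0],[0,0,-0.184,0,0,-0.025,0],[0,0,-0.184,0,0,-0.02,0],[0,0,-0.184,0,0,-0.01,0]]' >/dev/null
python3 -m jog '[[0,0,-0.184,0,0,0,0],[0,0,-0.184,0,0,0,0],[0,0,-0.184,0,0,0,0],[0,0,0,0.03,0.005,0,0],[0,0,0,0.05,0.008,0,0],[0,0,0,0.06,0.008,0,0],[0,0,0,0.06,0.008,0,0],[0,0,0,0.06,0.008,0,0],[0,0,0,0.05,0.006,0,0],[0,0,0,0.03,0.004,0,0]]' >/dev/null
python3 -m jog '[[0,0,0,0,0,0,0],[0,0,0,0,0,0,0],[0,0,0,0,0,0,0]]' |tail -3
python3 go.py .5095 -.035 .21 90
python3 - <<'E'
from h import *
import pickle
a=grab('top');b=grab('side');w=grab('wrist')
pickle.dump((a,b,w),open('abw2.pkl','wb'))
f=lambda d:cv2.cvtColor(d['pixels'],cv2.COLOR_RGB2BGR)
A=cv2.resize(f(a)[140:230,150:310],(480,270),interpolation=cv2.INTER_CUBIC)
W=cv2.resize(f(w),(480,300))
B=cv2.resize(f(b)[110:250,250:330],(320,560),interpolation=cv2.INTER_CUBIC)
cv2.imwrite('pics/m4.png',np.hstack([np.vstack([A,W]),cv2.copyMakeBorder(B,0,10,0,0,0)]))
E
```

```text
ft_force: [-1.1, -0.3, -1.6]
grip_width: 0.0133
gripper_force: 58.7
t 18.95 pos [ 0.5082 -0.0458  0.3361] yaw 90.0 tilt [-0. -0. -1.] F [-1.1 -0.3 -1.6] w 0.0133 gf 58.7
turn about tool z (rad) -0.0 then tool shift [0.0108 0.0013 0.1261] shift in present axes [0.0108 0.0013 0.1261]
```

View pics/m4.png

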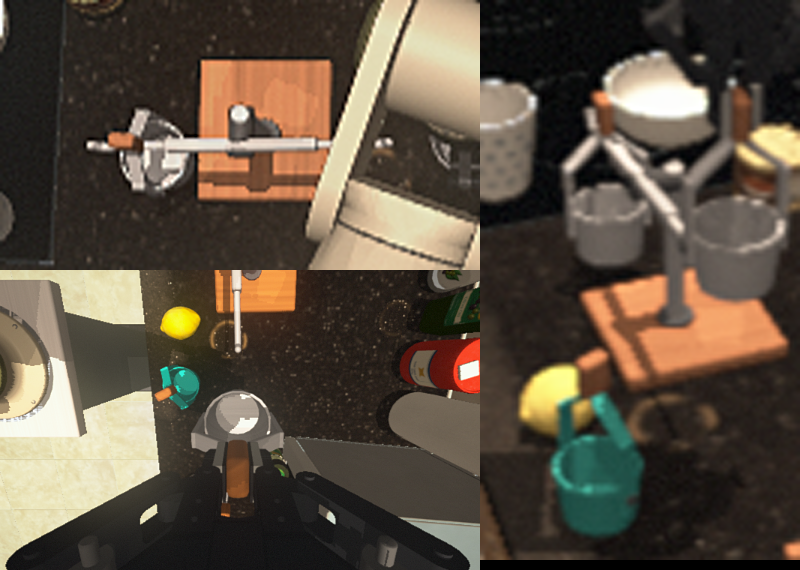

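The rod's raised right tip is at (238,348) in the wrist crop, in line with the tool axis (u≈238). The first pail hangs steadily. I'll lower to TCP z = 0.22, which puts the raised tip inside the window, then slide in.

```bash
python3 - <<'E'
from h import *
import pickle
a,b,w=pickle.load(open('abw2.pkl','rb'))
print(plane(w,(238/.75,(348-270)/.75),.195),plane(w,(237.5/.75,(320-270)/.75),.185), plane(w,(237/.75,(295-270)/.75),.18))
E
python3 -m jog '[[0,0,0,0.006,0.001,0.01,0],[0,0,0,0.005,0,0.03,0],[0,0,0,0,0,0.03,0],[0,0,0,0,0,0.03,0],[0,0,0,0,0,0.016,0],[0,0,0,0,0,0,0],[0,0,0,0,0,0,0]]' | tail -3
python3 go.py .5095 .056 .22 90
```

```text
[0.50866961 0.02879158 0.195     ] [0.5081167 0.0616137 0.185    ] [0.50756041 0.09020595 0.18      ]
ft_force: [0.6, 0.9, -2.3]
grip_width: 0.0131
gripper_force: 58.7
t 19.98 pos [ 0.5096 -0.0338  0.2207] yaw 90.1 tilt [ 0.001 -0.    -1.   ] F [ 0.6  0.9 -2.3] w 0.0131 gf 58.7
turn about tool z (rad) 0.001 then tool shift [ 0.0898 -0.0001  0.0007] shift in present axes [0.0898 0.     0.0007]
```

```bash
python3 -m jog '[[0,0,0,0.01,0,0,0],[0,0,0,0.015,0,0,0],[0,0,0,0.015,0,0,0],[0,0,0,0.015,0,0,0],[0,0,0,0.015,-0.001,0,0],[0,0,0,0.012,0,0,0],[0,0,0,0.01,0,0,0],[0,0,0,0,0,0,0]]' | tail -3
python3 go.py .509 .058 .175 90
python3 - <<'E'
from h import *
f=lambda d:cv2.cvtColor(d['pixels'],cv2.COLOR_RGB2BGR)
b=grab('side')
cv2.imwrite('pics/m5.png',cv2.resize(f(b)[110:200,250:350],(600,540),interpolation=cv2.INTER_CUBIC))
E
```

```text
ft_force: [-0.0, -0.9, -2.4]
grip_width: 0.0131
gripper_force: 58.7
t 20.98 pos [0.5082 0.0588 0.2201] yaw 90.1 tilt [-0. -0. -1.] F [-0.  -0.9 -2.4] w 0.0131 gf 58.7
turn about tool z (rad) 0.002 then tool shift [-0.0008  0.0008  0.0451] shift in present axes [-0.0008  0.0008  0.0451]
```

View pics/m5.png

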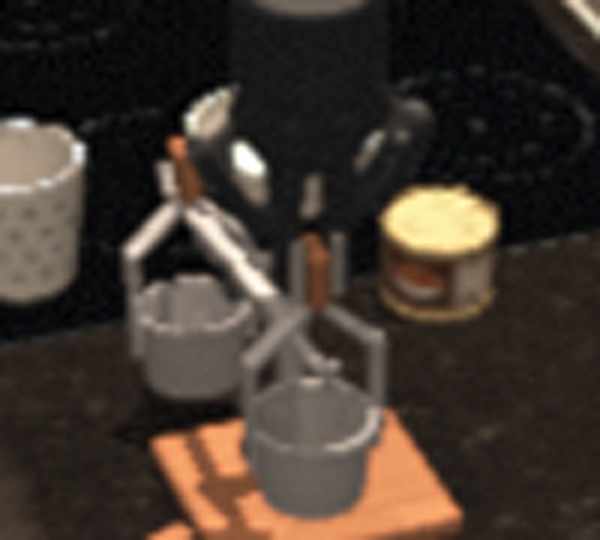

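The rod tip shows through the second bail's window at (330,365), so it is threaded. Lowering to level.

```bash
python3 -m jog '[[0,0,0,0,0,0.008,0],[0,0,0,0,0,0.009,0],[0,0,0,0,0,0.007,0],[0,0,0,0,0,0.005,0],[0,0,0,0,0,0.005,0],[0,0,0,0,0,0.004,0],[0,0,0,0,0,0.004,0],[0,0,0,0,0,0.003,0],[0,0,0,0,0,0,0],[0,0,0,0,0,0,0]]' | tail -3
python3 go.py .509 .058 .175 90
python3 - <<'E'
from h import *
f=lambda d:cv2.cvtColor(d['pixels'],cv2.COLOR_RGB2BGR)
b=grab('side')
cv2.imwrite('pics/m6.png',cv2.resize(f(b)[110:200,250:350],(600,540),interpolation=cv2.INTER_CUBIC))
E
```

```text
ft_force: [-2.2, -2.7, -0.0]
grip_width: 0.0133
gripper_force: 59.0
t 22.27 pos [0.5081 0.0582 0.1753] yaw 90.1 tilt [-0. -0. -1.] F [-2.2 -2.7 -0. ] w 0.0133 gf 59.0
turn about tool z (rad) 0.001 then tool shift [-0.0002  0.0009  0.0003] shift in present axes [-0.0002  0.0009  0.0003]
```

View pics/m6.png

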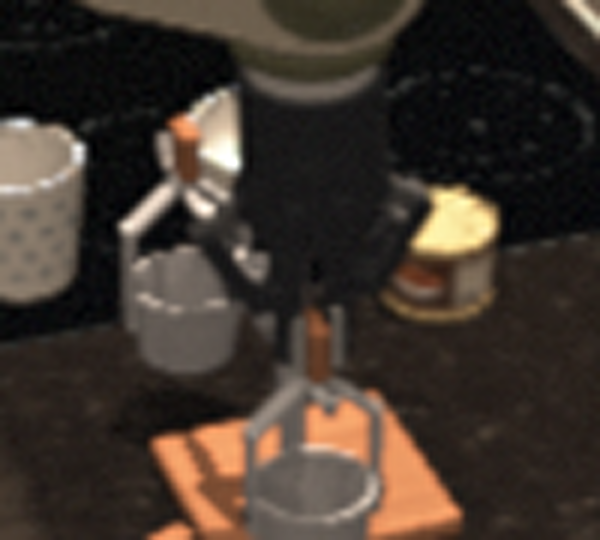

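That was the tenth and last picture: both bails are on the rod and the bar is near level. The wrist force shows the weight is carried. I'll release and check the rest by numbers.

```bash
python3 -m jog '[[0,0,0,0,0,0,17],[0,0,0,0,0,0,20],[0,0,0,0,0,0,30],[0,0,0,0,0,0,45],[0,0,0,0,0,0,60],[0,0,0,0,0,0,60],[0,0,0,0,0,0,60],[0,0,0,0,0,0,60]]' | tail -3
python3 -m jog '[[0,0,0,0,0,-0.01,60],[0,0,0,0,0,-0.02,60],[0,0,0,0,0,-0.03,80],[0,0,0,0,0,-0.04,80],[0,0,0,0,0,-0.04,80],[0,0,0,-0.05,0,-0.02,80],[0,0,0,-0.06,0,0,80],[0,0,0,-0.06,0,0,80],[0,0,0,-0.06,-0.02,0,80],[0,0,0,-0.06,-0.03,0,80]]' | tail -3
cat > lvl.py <<'E'
from h import *
a=grab('top');b=grab('side')
R=[]
for d,(u0,u1,v0,v1) in((a,(150,310,150,230)),(b,(250,350,100,215))):
    hsv=cv2.cvtColor(d['pixels'],cv2.COLOR_RGB2HSV)
    m=((hsv[...,0]<18)&(hsv[...,1]>110)&(hsv[...,2]>60)).astype(np.uint8); M=np.zeros_like(m);M[v0:v1,u0:u1]=m[v0:v1,u0:u1]
    k,l,st,ce=cv2.connectedComponentsWithStats(M)
    R.append([ce[i] for i in range(1,k) if 20<st[i,4]<220]); print([(ce[i].round(1).tolist(),st[i].tolist()) for i in range(1,k) if st[i,4]>12])
for p in R[0]:
    for q in R[1]:
        P,e=tri(a,p,b,q)
        if e<.008: print(P.round(4),e.round(4))
E
python3 lvl.py; python3 -m jog '[[0,0,0,0,0,0,80],[0,0,0,0,0,0,80],[0,0,0,0,0,0,80],[0,0,0,0,0,0,80]]' | head -1; python3 lvl.py
```

```text
ft_force: [-0.2, 0.4, 0.3]
grip_width: 0.051
gripper_force: 0.0
ft_force: [0.8, -0.1, -0.1]
grip_width: 0.068
gripper_force: 0.0
[([238.8, 171.4], [216, 160, 45, 27, 1013]), ([189.4, 185.7], [185, 183, 10, 6, 48]), ([268.6, 186.6], [264, 184, 10, 6, 47]), ([237.7, 198.6], [216, 190, 44, 17, 698]), ([277.1, 210.6], [275, 209, 6, 4, 14]), ([300.4, 226.5], [298, 224, 6, 6, 27])]
[([280.3, 133.9], [278, 129, 5, 11, 40]), ([323.6, 161.5], [316, 159, 16, 5, 39]), ([317.6, 191.3], [311, 174, 17, 28, 243]), ([283.3, 194.2], [272, 179, 23, 31, 391]), ([302.2, 181.1], [301, 178, 4, 6, 17]), ([309.6, 181.6], [309, 178, 3, 8, 16]), ([294.2, 183.4], [292, 181, 5, 6, 18])]
[0.5072 0.2777 0.1869] 0.001
time_s: 25.18
[([238.8, 171.4], [216, 160, 45, 27, 1011]), ([189.4, 185.8], [185, 183, 10, 7, 49]), ([268.5, 186.5], [264, 184, 10, 6, 47]), ([237.7, 198.6], [216, 190, 44, 18, 699]), ([300.4, 226.5], [298, 224, 6, 6, 27])]
[([280.3, 133.9], [278, 129, 5, 11, 40]), ([323.2, 161.4], [316, 158, 17, 6, 43]), ([317.5, 191.3], [311, 174, 17, 29, 244]), ([305.1, 181.4], [301, 177, 11, 9, 47]), ([283.3, 194.2], [273, 179, 22, 31, 391]), ([294.2, 183.4], [292, 181, 5, 6, 18])]
[0.5071 0.2776 0.187 ] 0.0008
[0.5209 0.0615 0.1226] 0.0041
```

Run:
```python
from h import *
import pickle
L=pickle.load(open('abw.pkl','rb'));T=pickle.load(open('abw2.pkl','rb'));b=grab('side')
print('expected right grip px',proj(b,(.511,.058,.188)),'left',proj(b,(.507,.277,.188)),'right tip',proj(b,(.511,.02,.176)))
P={}
for n,d in(('level',L[1]),('tip',T[1]),('now',b)):
    g=cv2.cvtColor(d['pixels'],cv2.COLOR_RGB2GRAY).astype(float)
    P[n]=g
    print(n)
    for y in (.2,.215,.23,.1,.115,.13):
        p=proj(d,(.507,y,.165)); u,v=p
        # sample profile vertically (direction of dz)
        q=proj(d,(.507,y,.166))-p; q/=np.linalg.norm(q); s=np.arange(-9,9.01,.25)
        pr=cv2.remap(g.astype(np.float32),(u+s*q[0]).astype(np.float32)[None],(v+s*q[1]).astype(np.float32)[None],1)[0]
        w=np.clip(pr-110,0,None); print(y,'z off mm',((w*s).sum()/max(w.sum(),1)/np.linalg.norm(proj(d,(.507,y,.166))-p)).round(2),'peak',pr.max().round(0),s[pr.argmax()])
cv2.imwrite('pics/n.png',cv2.cvtColor(b['pixels'],cv2.COLOR_RGB2BGR))
```

```text
expected right grip px [301.9221285  165.84901108] left [280.44386015 133.73946374] right tip [305.94560529 175.41787263]
level
0.2 z off mm 1.62 peak 243.0 0.25
0.215 z off mm 0.12 peak 249.0 0.75
0.23 z off mm -1.11 peak 248.0 0.0
0.1 z off mm 6.4 peak 244.0 1.25
0.115 z off mm 4.53 peak 246.0 1.0
0.13 z off mm 3.82 peak 246.0 1.5
tip
0.2 z off mm 0.13 peak 245.0 -0.75
0.215 z off mm -2.76 peak 246.0 -1.0
0.23 z off mm -5.05 peak 246.0 -1.25
0.1 z off mm 14.04 peak 231.0 3.5
0.115 z off mm 11.32 peak 235.0 3.0
0.13 z off mm 8.48 peak 231.0 2.5
now
0.2 z off mm 6.71 peak 247.0 0.25
0.215 z off mm 4.47 peak 249.0 0.75
0.23 z off mm 3.5 peak 249.0 0.75
0.1 z off mm -33.78 peak 173.0 -9.0
0.115 z off mm 0.0 peak 60.0 -4.0
0.13 z off mm 7.78 peak 155.0 1.5
```

The left half matches the level reference, but the arm hides the right half. I'll move it clear and re-measure.

```bash
python3 -m jog '[[0,0,0,-0.04,-0.03,0,80],[0,0,0,-0.045,-0.03,0,80],[0,0,0,-0.045,-0.03,0,80],[0,0,0,-0.045,-0.03,0,80],[0,0,0,-0.045,-0.03,0,80],[0,0,0,-0.04,-0.03,0,80],[0,0,0,0,0,0,80],[0,0,0,0,0,0,80]]' | head -2
cat > lv2.py <<'E'
from h import *
import pickle
L=pickle.load(open('abw.pkl','rb'));T=pickle.load(open('abw2.pkl','rb'));b=grab('side')
def prof(d,y):
    g=cv2.cvtColor(d['pixels'],cv2.COLOR_RGB2GRAY).astype(np.float32)
    z=np.arange(-.03,.0301,.0005); p=np.array([proj(d,(.507,y,.165+k)) for k in z],np.float32)
    pr=cv2.remap(g,p[None,:,0],p[None,:,1],cv2.INTER_CUBIC)[0]
    i=30+pr[30:91].argmax(); hi=pr[i]; th=160
    lo=i
    while lo>0 and pr[lo]>th: lo-=1
    up=i
    while up<120 and pr[up]>th: up+=1
    return z[lo]*1e3,z[up]*1e3,hi
for y in (.195,.205,.215,.225,.235,.09,.1,.11,.12,.13):
    print(y,*[tuple(np.round(prof(d,y),1).tolist()) for d in(L[1],T[1],b)])
print('right grip', proj(b,(.511,.058,.188)))
E
python3 lv2.py; python3 lvl.py
```

```text
time_s: 26.32
position: [0.2812, -0.4869, 0.3351]
0.195 (-9.5, 14.0, 256.8) (-9.0, 7.5, 251.9) (-30.0, 30.0, 228.2)
0.205 (-11.5, 13.0, 254.9) (-12.5, 7.0, 253.2) (-30.0, 30.0, 232.2)
0.215 (-12.5, 13.0, 254.6) (-16.0, 9.0, 250.2) (-30.0, 30.0, 234.9)
0.225 (-13.0, 11.5, 252.0) (-17.5, 10.5, 251.4) (-30.0, 30.0, 237.1)
0.235 (-14.5, 7.0, 261.1) (-19.5, 0.0, 254.8) (-30.0, 30.0, 239.1)
0.09 (-8.5, 19.0, 248.8) (3.5, 26.0, 224.3) (15.0, 15.0, 143.5)
0.1 (-3.0, 18.0, 254.1) (3.5, 24.0, 246.1) (15.0, 15.0, 156.1)
0.11 (-7.5, 18.0, 253.8) (3.5, 22.0, 242.8) (9.5, 30.0, 168.6)
0.12 (-8.5, 16.5, 251.3) (0.5, 19.5, 241.7) (2.5, 30.0, 176.5)
0.13 (-9.5, 17.0, 254.1) (-1.0, 17.5, 240.1) (-5.5, 30.0, 188.0)
right grip [301.9221285  165.84901108]
[([238.8, 171.4], [216, 160, 45, 27, 1023]), ([189.7, 185.7], [185, 183, 11, 7, 50]), ([268.8, 186.6], [265, 184, 9, 6, 47]), ([237.8, 198.7], [216, 190, 44, 18, 711]), ([300.3, 226.6], [298, 224, 6, 6, 29])]
[([307.5, 181.0], [304, 177, 8, 9, 52]), ([317.6, 191.7], [311, 177, 17, 26, 238])]
```

```bash
python3 -m jog '[[0,0,0,-0.004,-0.02,0.02,80],[0,0,0,-0.003,-0.02,0.03,80],[0,0,0,0,0,0.03,80],[0,0,0,0,0,0.024,80],[0,0,0,0,0,0,80],[0,0,0,0,0,0,80]]' | head -2
python3 lv2.py; python3 lvl.py
```

```text
time_s: 27.22
position: [0.2416, -0.4944, 0.2325]
0.195 (-9.5, 14.0, 256.8) (-9.0, 7.5, 251.9) (-9.0, 14.5, 254.6)
0.205 (-11.5, 13.0, 254.9) (-12.5, 7.0, 253.2) (-11.0, 13.5, 257.2)
0.215 (-12.5, 13.0, 254.6) (-16.0, 9.0, 250.2) (-12.5, 14.0, 253.2)
0.225 (-13.0, 11.5, 252.0) (-17.5, 10.5, 251.4) (-13.0, 12.0, 253.6)
0.235 (-14.5, 7.0, 261.1) (-19.5, 0.0, 254.8) (-13.0, 8.5, 256.0)
0.09 (-8.5, 19.0, 248.8) (3.5, 26.0, 224.3) (-8.0, 18.0, 253.2)
0.1 (-3.0, 18.0, 254.1) (3.5, 24.0, 246.1) (-3.5, 17.5, 258.0)
0.11 (-7.5, 18.0, 253.8) (3.5, 22.0, 242.8) (-8.0, 16.5, 253.6)
0.12 (-8.5, 16.5, 251.3) (0.5, 19.5, 241.7) (-9.5, 16.0, 250.1)
0.13 (-9.5, 17.0, 254.1) (-1.0, 17.5, 240.1) (-10.0, 15.0, 256.0)
right grip [301.9221285  165.84901108]
[([238.8, 171.4], [216, 160, 45, 27, 1025]), ([189.7, 185.8], [185, 183, 11, 7, 52]), ([268.7, 186.6], [264, 184, 10, 6, 48]), ([237.9, 198.8], [216, 190, 44, 18, 717]), ([300.3, 226.5], [298, 224, 6, 6, 28])]
[([280.3, 133.9], [278, 129, 5, 11, 40]), ([319.3, 154.1], [314, 149, 13, 10, 50]), ([321.2, 160.9], [313, 157, 19, 7, 53]), ([302.4, 166.6], [299, 161, 7, 13, 65]), ([317.6, 191.3], [311, 174, 17, 28, 242]), ([306.0, 180.8], [301, 177, 11, 9, 72]), ([288.0, 182.1], [285, 179, 6, 8, 25]), ([294.2, 183.4], [292, 181, 5, 6, 18])]
[0.507  0.2768 0.1874] 0.0011
[0.5112 0.0561 0.186 ] 0.0012
[0.5218 0.0604 0.1254] 0.0074
```

The right end is about 1.5 mm low, a tilt of roughly 0.015 rad. That is near level, but there's time to trim it. I'll regrip the right pail and slide it about 6 mm inward along the rod.

```bash
python3 -m jog '[[0,0,0,0,0,-0.04,80],[0,0,0,0,0,-0.04,80],[0,0,0,0.03,0.015,-0.022,80],[0,0,0,0.05,0.024,0,80],[0,0,0,0.054,0.026,0,80],[0,0,0,0.054,0.026,0,80],[0,0,0,0.054,0.026,0,80],[0,0,0,0.054,0.026,0,80],[0,0,0,0.054,0.026,0,80],[0,0,0,0.054,0.026,0,80]]' >/dev/null
python3 -m jog '[[0,0,0,0.054,0.026,0,80],[0,0,0,0.054,0.026,0,80],[0,0,0,0.05,0.024,0,80],[0,0,0,0.03,0.015,0,80],[0,0,0,0,0,0,80],[0,0,0,0,0,0,80]]' |head -2
python3 grip.py .195; python3 go.py .5085 .0575 .1735 90
```

```text
time_s: 29.38
position: [0.5262, 0.0976, 0.3335]
[298. 224.] [32. 14.] 397.0 centre@z [0.5074 0.0571 0.195 ] long side angle -90.6 len [0.0138, 0.0341]
[282.4 108.1] [98.7 14.9] 1160.0 centre@z [0.4952 0.1684 0.195 ] long side angle -88.0 len [0.0129, 0.0855]
[345.9 111.9] [141.3  95.5] 8847.0 centre@z [0.5525 0.165  0.195 ] long side angle -78.0 len [0.0813, 0.1239]
t 29.43 pos [0.5262 0.0973 0.3336] yaw 90.0 tilt [ 0.001 -0.    -1.   ] F [-0.5 -0.9  1.3] w 0.0687 gf 0.0
turn about tool z (rad) 0.0 then tool shift [-0.0398 -0.0177  0.1601] shift in present axes [-0.0397 -0.0178  0.1601]
```

```bash
python3 -m jog '[[0,0,0,-0.02,-0.009,0,80],[0,0,0,-0.02,-0.0095,0.02,80],[0,0,0,0,0,0.035,80],[0,0,0,0,0,0.035,80],[0,0,0,0,0,0.03,80],[0,0,0,0,0,0.025,80],[0,0,0,0,0,0.0145,80],[0,0,0,0,0,0,80],[0,0,0,0,0,0,80]]' |head -2
python3 -m jog '[[0,0,0,0,0,0,40],[0,0,0,0,0,0,25],[0,0,0,0,0,0,10],[0,0,0,0,0,0,10],[0,0,0,0,0,0,10],[0,0,0,0.002,0,0,10],[0,0,0,0.002,0,0,10],[0,0,0,0.002,0,0,10],[0,0,0,0,0,0,10],[0,0,0,0,0,0,10]]' 25
python3 go.py .5085 .0635 .174 90
```

```text
time_s: 30.55
position: [0.5082, 0.0575, 0.1746]
time_s: 31.8
position: [0.5078, 0.0643, 0.1736]
tool_rot: [[-0.001, 1.0, -0.0], [1.0, 0.001, 0.001], [0.001, -0.0, -1.0]]
ft_force: [-1.5, -1.4, -0.3]
grip_width: 0.0137
gripper_force: 31.2
t 31.8 pos [0.5078 0.0643 0.1736] yaw 90.1 tilt [-0.     0.001 -1.   ] F [-1.5 -1.4 -0.3] w 0.0137 gf 31.2
turn about tool z (rad) 0.001 then tool shift [-0.0008  0.0007 -0.0004] shift in present axes [-0.0008  0.0007 -0.0004]
```

Slid 6 mm. Now release, retreat to the clear pose and re-measure.

```bash
python3 -m jog '[[0,0,0,0,0,0,17],[0,0,0,0,0,0,20],[0,0,0,0,0,0,30],[0,0,0,0,0,0,45],[0,0,0,0,0,0,60],[0,0,0,0,0,0,60],[0,0,0,0,0,0,60],[0,0,0,0,0,-0.01,60],[0,0,0,0,0,-0.02,60],[0,0,0,0,0,-0.03,80]]' | tail -2
python3 -m jog '[[0,0,0,0,0,-0.04,80],[0,0,0,0,0,-0.04,80],[0,0,0,-0.03,-0.015,-0.02,80],[0,0,0,-0.055,-0.026,0,80],[0,0,0,-0.055,-0.026,0,80],[0,0,0,-0.055,-0.026,0,80],[0,0,0,-0.055,-0.026,0,80],[0,0,0,-0.055,-0.026,0,80],[0,0,0,-0.055,-0.026,0,80],[0,0,0,-0.055,-0.026,0,80]]' >/dev/null
python3 -m jog '[[0,0,0,-0.055,-0.026,0,80],[0,0,0,-0.055,-0.026,0,80],[0,0,0,-0.033,-0.017,0.02,80],[0,0,0,0,0,0.035,80],[0,0,0,0,0,0.035,80],[0,0,0,0,0,0.01,80],[0,0,0,0,0,0,80],[0,0,0,0,0,0,80]]' | head -2
python3 lv2.py; python3 lvl.py|tail -3
```

```text
grip_width: 0.067
gripper_force: 0.0
time_s: 35.3
position: [0.2428, -0.4948, 0.2353]
0.195 (-9.5, 14.0, 256.8) (-9.0, 7.5, 251.9) (-9.0, 13.5, 256.5)
0.205 (-11.5, 13.0, 254.9) (-12.5, 7.0, 253.2) (-11.5, 13.0, 253.4)
0.215 (-12.5, 13.0, 254.6) (-16.0, 9.0, 250.2) (-13.0, 14.0, 253.1)
0.225 (-13.0, 11.5, 252.0) (-17.5, 10.5, 251.4) (-13.0, 12.0, 253.3)
0.235 (-14.5, 7.0, 261.1) (-19.5, 0.0, 254.8) (-14.0, 7.0, 259.6)
0.09 (-8.5, 19.0, 248.8) (3.5, 26.0, 224.3) (4.0, 18.0, 236.5)
0.1 (-3.0, 18.0, 254.1) (3.5, 24.0, 246.1) (-2.5, 17.5, 254.3)
0.11 (-7.5, 18.0, 253.8) (3.5, 22.0, 242.8) (-7.0, 18.0, 254.5)
0.12 (-8.5, 16.5, 251.3) (0.5, 19.5, 241.7) (-8.5, 16.0, 251.7)
0.13 (-9.5, 17.0, 254.1) (-1.0, 17.5, 240.1) (-9.5, 17.0, 254.0)
right grip [301.9221285  165.84901108]
[([280.3, 134.2], [278, 129, 5, 12, 40]), ([319.2, 154.0], [313, 148, 13, 12, 53]), ([321.3, 161.0], [313, 157, 19, 7, 55]), ([301.6, 165.2], [298, 160, 7, 12, 61]), ([306.0, 179.9], [301, 176, 10, 9, 65]), ([317.3, 191.8], [310, 177, 18, 26, 253]), ([294.3, 181.8], [292, 179, 5, 6, 22])]
[0.5066 0.2762 0.1865] 0.0009
[0.5109 0.0631 0.187 ] 0.0015
```

The bar now matches the empty-level reference within measuring noise. I'll wait a moment for any swing to die out, check that it is still, and hand in.

```bash
python3 -m jog '[[0,0,0,0,0,0,80],[0,0,0,0,0,0,80],[0,0,0,0,0,0,80],[0,0,0,0,0,0,80],[0,0,0,0,0,0,80],[0,0,0,0,0,0,80],[0,0,0,0,0,0,80],[0,0,0,0,0,0,80],[0,0,0,0,0,0,80],[0,0,0,0,0,0,80]]' | head -1
python3 lvl.py|tail -2; python3 -c "
from rig import job
print(job.close_job())"
```

```text
time_s: 36.7
[0.5064 0.2755 0.1869] 0.001
[0.5109 0.0631 0.187 ] 0.0015
the job is handed in; nothing more can be done
None
```

Both larger pails hang still on the hooks, one at each end, with the bar level within measuring noise; the small pail was not touched, and I handed the job in at about 37 s (no verdict was shown).

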